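Open the child-resistant solvent can at the welding bench

TASK

Open the degreaser can before the weld coupon is wiped: push its red child-resistant cap down against the spring and, keeping it pressed, turn it anticlockwise from the red mark to the green one until it is free, then lift it off and leave it standing the right way up in the yellow tray. Feel your way and do not force anything: neither ram the cap down nor pull or wrench it against its catches, and leave the pipe coupon, the brush and the hammer where they are.

Things in the scene. Friction and masses are not known exactly. Their poses are not given: they have to be found in the camera images.
- can: Blue rectangular solvent can, 100 (x) x 160 (y) mm, fixed immovably in a steel cradle (base 130 x 190 x 6 mm). Origin: centre of the cradle's underside, on the bench; z up. The can's flat top is 156 mm above the origin. The neck stands off-centre, 40 mm to +y; a folded wire handle (9 mm high, 60 mm along x) lies on the top 85 mm from the neck axis.
- can_neck (a point): Point on the neck's axis at the level of the can's flat top; axes as the can's. The grey neck is 44 mm over its flange and 26 mm high; a white sprung plug in it pushes the cap up and, uncapped, stands 41 mm above this point. The cap has about 2 mm of sideways play. More than 34 N between cap and can (all their contacts added up, sideways ones too) is forcing it.
- red_mark (a point): Red paint mark on the can's top, 38 mm from the neck axis towards the can's +x: the locked direction of the cap's arrow. A catch stops the cap turning until it is pressed down by 2 to 10 mm; how far differs from can to can and cannot be seen. A hard stop lies 1.7 mm below the point where the catch frees: 19 to 24 N of push always reaches the stop (the spring gives 12 to 17 N there).
- green_mark (a point): Green paint mark on the can's top, 35 mm from the neck axis, 72 degrees anticlockwise (from above) of the red one: the free direction. Turning anticlockwise the cap must be kept pressed down until past the catch, some 45 degrees from locked. With the arrow 62 to 83 degrees from locked the cap's lugs are in their openings and it lifts straight off; at about 83 it meets an end stop.
- cap: Loose red push-and-turn cap, 54 mm diameter (16 flat ribs), 30 mm high, about 60 g, hollow below. Origin: centre of its lower edge; z up through the closed top; +x along the white arrow on top. Locked, its origin is 15 mm above can_neck, arrow within 4 degrees of the can's +x; pressed fully, down to 3 mm above: grip it high. The spring pushes it up with 9 N, plus 0.7 N per mm pressed.
- tray: Yellow square drip tray, fixed to the bench, 170 x 170 mm outside, walls 4 mm thick and 12 mm high, floor about 4 mm thick. Origin: centre of its underside, on the bench; z up.
- coupon: Bystander: loose upright blue pipe coupon with green squares, 60 mm diameter, 85 mm high. Origin: centre of its underside.
- brush: Bystander: loose brush lying on the bench, handle towards its -x. Origin: under its middle.
- hammer: Bystander: loose hammer lying on the bench, handle towards its -x. Origin: under its middle.
Not all that is in view belongs to the job. Several things have the shape of the cap; the one meant has the colours described above.

How it is judged:
By the outcome, as a careful person would: the job done as asked, in the order asked, and still so for the second after the job is handed in, with the robot touching nothing.
It also fails if it takes over 69 s, if anything falls off the work surface, if the arm or the gripper's body presses on something with over 40 N, if the wrist force passes 120 N, or if a joint passes its speed limit or range.

ROBOT

A 6-joint arm with a two-finger parallel gripper is mounted at the origin on the work surface. World frame = base frame: x ahead of the robot, y to its left, z up, the work surface at z = 0. Lengths are in m, angles in degrees, forces in N, time in s.
With the tool pointing down it reaches from about 0.4 to 0.825 m from the base axis. Payload 7 kg.
Tool frame: the origin (TCP) lies midway between the tips of the shut fingers; the grasp point (between the pads) lies 19 mm behind it (ctrl.grip_point_offset is the distance from the TCP to the grasp point, in m); x points along the fingers, y is the direction in which the jaws open and shut, and the axes are right-handed (so a half turn about x gives the same grasp; the last joint's range is limited). The gripper opens to 88 mm and grips with 3 to 60 N. Pads are 19 mm wide; open, the fingers measure 130 mm over their backs; the gripper's body (78 mm by 193 mm) begins 47 mm behind the grasp point.
Start: joints at [-55.571, 20.546, 0.682, 0, -70.136, -16.507], TCP at [0.208, -0.642, 0.227] pointing down, gripper open.
Joint ranges: [-176.03, 176.03], [-82.01, 121.73], [-58.28, 71.71], [-173.87, 95.51], [-174.79, -0.11], [-173.66, 173.66]. Speed limits (degrees/s): [136.94, 136.94, 172.46, 180, 180, 180].

INTERFACE

Orientations are given as [roll, pitch, yaw] about the fixed x, y, z axes, in that order (R = Rz(yaw) Ry(pitch) Rx(roll)).
In Python, from plant import ctrl gives the robot as it stands.
- The arm moves only by the tool drive_tool, never from a script. Its argument "plan" is a list of rows, each a list of 3 entries, a list of its own where there are three numbers: the shift along the tool's x, y, z in m, then the turn, a rotation vector about the tool's x, y, z in degrees, then the opening, from 0 (shut) to 1 (fully open). In form: [[[dx, dy, dz], [wx, wy, wz], grip], ...]. A call has 1 to 20 rows; each row is the pose to reach, as a shift and turn from the pose measured when the call began, along the tool's axes at that moment; what a row does not reach only later rows make up. A row lasts 1/12 s, in which the tool goes at most 41.7 mm and 7.16 degrees, less where a joint would pass 70% of its speed; a pose out of reach is approached as far as the arm can. A call with a gripper value outside its range is refused whole. The fingers move at their own pace and stop on an object; the grip force is fixed at half the most. Time passes only in rows, so rows that repeat a pose let the fingers close. It gives the time, the measured TCP pose, the force and the opening at its end, in the units of the state.
- ctrl.get_obs(): the state, without advancing time (a new reading comes with each control period).
- ctrl.snapshot(name): name is "scene" or "top" or "wrist"; returns the picture (384x512x3 uint8, blue, green, red); there is no depth.
- ctrl.get_calibration(name): a dict with "fx", "fy", "cx", "cy" (pixels), "R" (3x3) and "t" (3): a world point X has camera coordinates R X + t. Camera axes: x right, y down, z forward; pixel columns grow to the right and rows downward; lengths in m; the calibration is good to about 2 mm. A picture is of the moment at which its call begins: read the wrist's pose just before it. get_calibration takes no time and is no camera call; for the wrist camera it gives the pose at the moment of the call.
- ctrl.close_job(): hands the job in, once; it reports no verdict.
Trained networks look in the newest picture that a camera, given by its name, has taken for a name from the list of things; names that differ only in an ending like _2 or _b are one class to them, and where a whole thing is asked for, a point or a joint stands for the part that bears it (a point fixed in the world has none). Each returns a list of dicts, best first, with "confidence" (0 to 1); they miss things now and then, are a little off and sometimes report something else, mostly with a low value. They report only what shows in the picture. A call takes as long as a camera call. They do not tell look-alikes from the thing itself.
- ctrl.cut_out(camera, name): "pixels" (384x512 bool, what is visible of it) and "pixel" ([column, row] in pixels, amid what is visible of it).
- ctrl.landmark_of(camera, name): "pixel" ([column, row] in pixels: a listed point, or the origin of a listed thing).
The state is a dict: "clock": time; "joint_pos": joint angles; "qvel": joint speeds; "tau": joint torques, N m; "tool_pos": TCP position; "orientation": TCP orientation; "force": force on the tool from outside, world axes, zero at the start; "moment": the same for the moment, N m; "opening": finger opening in m.
Only numpy, scipy, OpenCV 4.12 (cv2) and the standard library are available. Lean on these libraries where they do the work, as an engineer would, in place of code of your own. Each camera call takes 0.05 s, during which the arm holds its last target. There are 200 camera calls.

## Working session

There is one attempt and no reset: what is moved stays moved. The work goes in short steps, Python scripts to look and compute and a tool call to move; the robot and the scene stay as the last step left them, time stands still between calls to the robot, and variables do not carry over. Pictures are saved under pics/ and viewed, about 8 in all and at most 12, crops included, and the job is handed in when it is done.

Besides the shell and the picture viewer there is one more tool, called after "Call:" in YAML: its name, and indented under it one key for each argument. drive_tool: Moves the arm, as the interface text tells. Its arguments: {"type":"object","properties":{"plan":{"type":"array","items":{"type":"array"}}},"required":["plan"]}

```bash
mkdir -p pics; ls
cat > h.py <<'E'
import numpy as np, cv2
from plant import ctrl
from scipy.spatial.transform import Rotation as Ro
def ray(cam,px,z,cal=None):
    c=cal or ctrl.get_calibration(cam); R=np.array(c['R']);t=np.array(c['t'])
    d=R.T@np.array([(px[0]-c['cx'])/c['fx'],(px[1]-c['cy'])/c['fy'],1]); o=-R.T@t
    return o+d*(z-o[2])/d[2]
def proj(cam,X):
    c=ctrl.get_calibration(cam); p=np.array(c['R'])@X+np.array(c['t'])
    return [c['fx']*p[0]/p[2]+c['cx'],c['fy']*p[1]/p[2]+c['cy']]
def rot():
    o=ctrl.get_obs(); return Ro.from_euler('xyz',o['orientation'],degrees=True).as_matrix(),np.array(o['tool_pos'])
E
python3 - <<'E'
from h import *
ims=[ctrl.snapshot(n) for n in("scene","top")]
cv2.imwrite('pics/a.png',ims[0]);cv2.imwrite('pics/b.png',ims[1])
np.set_printoptions(precision=4,suppress=True)
o=ctrl.get_obs()
for k,v in o.items(): print(k,np.round(v,3))
print(ctrl.grip_point_offset, rot()[0])
zs=dict(can=0,can_neck=.156,red_mark=.156,green_mark=.156,cap=.171,tray=0)
for cam in("scene","top"):
  for n,z in zs.items():
    for r in ctrl.landmark_of(cam,n)[:4]: print(cam,n,round(r['confidence'],2),np.round(r['pixel'],1),ray(cam,r['pixel'],z))
E
```

```text
pics
clock 0.1
joint_pos [-55.571  20.587   0.64   -0.016 -70.138 -16.505]
qvel [ 0.101 -0.116  0.079  0.173  0.039  0.001]
tau [ -0.001 -58.416  29.375   7.015   0.01   -0.   ]
tool_pos [ 0.208 -0.642  0.226]
orientation [ 96.187  89.914 114.105]
force [ 0.67  -0.296 -0.104]
moment [-0.004 -0.05   0.014]
opening 0.088
0.0188 [[-0.0006 -0.3077  0.9515]
 [ 0.0014  0.9515  0.3077]
 [-1.      0.0015 -0.0002]]
scene can 0.7 [186.4 221.5] [ 0.5201 -0.1627  0.    ]
scene can_neck 0.84 [198.5 165.5] [ 0.5143 -0.1227  0.156 ]
scene red_mark 0.8 [203.9 169.8] [ 0.5351 -0.1115  0.156 ]
scene green_mark 0.9 [210.8 162.2] [ 0.5028 -0.0937  0.156 ]
scene cap 0.88 [255.2 233. ] [ 0.7854 -0.0345  0.171 ]
scene tray 0.88 [319.9 207.3] [0.5085 0.1878 0.    ]
scene tray 0.49 [186. 221.] [ 0.5179 -0.1637  0.    ]
top can_neck 0.84 [313.  220.1] [ 0.5052 -0.1213  0.156 ]
top can_neck 0.24 [316.1 217.6] [ 0.5105 -0.1277  0.156 ]
top red_mark 0.55 [314.9 201.7] [ 0.5437 -0.125   0.156 ]
top green_mark 0.68 [294.  215.1] [ 0.5147 -0.0816  0.156 ]
top green_mark 0.48 [310.5 198.2] [ 0.5509 -0.1158  0.156 ]
top green_mark 0.22 [366.8 140.4] [ 0.6766 -0.2341  0.156 ]
top cap 0.83 [251.7 255.7] [0.4297 0.0048 0.171 ]
top cap 0.73 [316.7 218.1] [ 0.5091 -0.1267  0.171 ]
top cap 0.68 [301.9 279. ] [ 0.3857 -0.0976  0.171 ]
top cap 0.64 [255.3 184.6] [0.5754 0.0006 0.171 ]
top tray 0.72 [177.6 215.2] [0.5137 0.1922 0.    ]
```

Run:
```python
from h import *
a=cv2.imread('pics/a.png');b=cv2.imread('pics/b.png')
c=cv2.resize(b[170:260,270:360],(400,400),interpolation=cv2.INTER_CUBIC)
d=cv2.resize(a[130:240,145:255],(400,400),interpolation=cv2.INTER_CUBIC)
cv2.imwrite('pics/c.png',np.hstack([d,c]))
```

```text
(no output)
```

View pics/a.png

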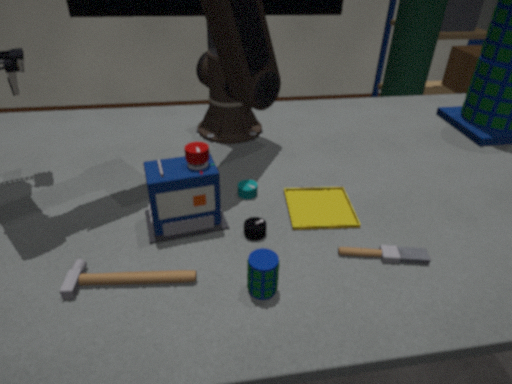

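View pics/b.png

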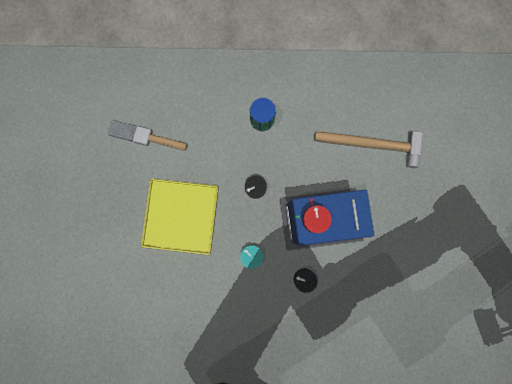

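View pics/c.png

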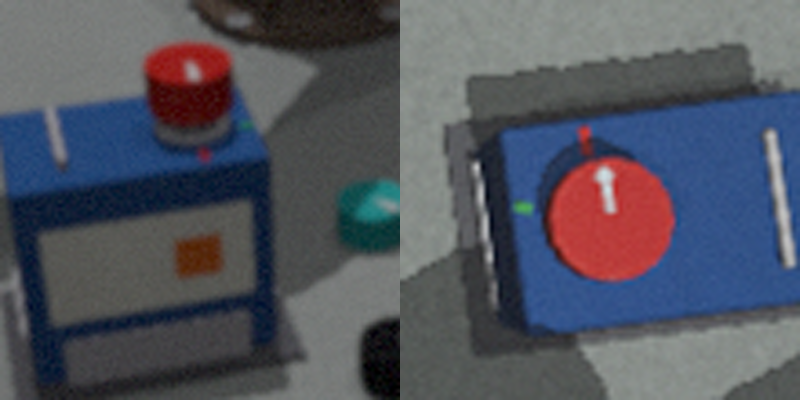

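The cap shape appears four times in the top view: red on the can at (318,219), black at (255,187), black at (305,280) and teal at (251,257). I choose the red one; the crop shows its white arrow pointing at the red mark (about 312,201), with the green mark at about (298,217). The tray is at (180,217).

Run:
```python
from h import *
np.set_printoptions(precision=4,suppress=True)
b=cv2.imread('pics/b.png');hsv=cv2.cvtColor(b,cv2.COLOR_BGR2HSV)
m=(((hsv[...,0]<8)|(hsv[...,0]>172))&(hsv[...,1]>150)&(hsv[...,2]>100)).astype(np.uint8)
n,l,s,c=cv2.connectedComponentsWithStats(m)
for i in range(1,n):
  if s[i,4]>5: print('red',s[i],c[i],ray('top',c[i],.201 if s[i,4]>100 else .156))
g=((hsv[...,0]>45)&(hsv[...,0]<80)&(hsv[...,1]>120)&(hsv[...,2]>70)).astype(np.uint8)[195:240,285:310]
M=cv2.moments(g); 
if M['m00']: p=[M['m10']/M['m00']+285,M['m01']/M['m00']+195];print('green',p,M['m00'],ray('top',p,.156))
a=cv2.imread('pics/a.png');h2=cv2.cvtColor(a,cv2.COLOR_BGR2HSV)
for im,h,cam in((a,h2,'scene'),(b,hsv,'top')):
  y=((h[...,0]>22)&(h[...,0]<35)&(h[...,1]>150)&(h[...,2]>90)).astype(np.uint8)
  M=cv2.moments(y);p=[M['m10']/M['m00'],M['m01']/M['m00']];print('tray',cam,p,ray(cam,p,.006))
for nm in('cap','can_neck'): print(nm)
r=ctrl.cut_out('scene','cap')
print([(x['confidence'],x['pixel']) for x in r])
m2=(((h2[...,0]<8)|(h2[...,0]>172))&(h2[...,1]>150)&(h2[...,2]>80)).astype(np.uint8)[135:175,175:220]
ys,xs=np.nonzero(m2); p=[(xs.min()+xs.max())/2+175,(ys.min()+ys.max())/2+135];print(p,ray('scene',p,.186))
```

```text
red [303 206  28  27 546] [316.8516 219.4212] [ 0.5055 -0.1225  0.201 ]
green [297.2857142857143, 216.42857142857142] 7.0 [ 0.5121 -0.0885  0.156 ]
tray scene [319.6461038961039, 207.98579545454547] [0.519  0.1832 0.006 ]
tray top [175.43430656934308, 213.62408759124088] [0.5173 0.1966 0.006 ]
cap
can_neck
[(0.98, [195.8, 153.8]), (0.85, [247.0, 187.8]), (0.56, [258.6, 229.3])]
[np.float64(196.0), np.float64(157.0)] [ 0.5274 -0.1269  0.186 ]
```

Call:
drive_tool:
  plan:
    - [[-0.08,0.2,0.22],[6,0,0],1]
    - [[-0.08,0.2,0.22],[12,0,0],1]
    - [[-0.08,0.4034,0.4426],[12,0,0],1]
    - [[-0.08,0.4034,0.4426],[12,0,0],1]
    - [[-0.08,0.4034,0.4426],[12,0,0],1]
    - [[-0.08,0.4034,0.4426],[12,0,0],1]
    - [[-0.08,0.4034,0.4426],[12,0,0],1]
    - [[-0.08,0.4034,0.4426],[12,0,0],1]
    - [[-0.08,0.4034,0.4426],[12,0,0],1]
    - [[-0.08,0.4034,0.4426],[12,0,0],1]
    - [[-0.08,0.4034,0.4426],[12,0,0],1]
    - [[-0.08,0.4034,0.4426],[12,0,0],1]
    - [[-0.08,0.4034,0.4426],[12,0,0],1]
    - [[-0.08,0.4034,0.4426],[12,0,0],1]
    - [[-0.08,0.4034,0.4426],[12,0,0],1]
    - [[-0.08,0.4034,0.4426],[12,0,0],1]
    - [[-0.08,0.4034,0.4426],[12,0,0],1]
    - [[-0.08,0.4034,0.4426],[12,0,0],1]

```text
clock: 2.25
tool_pos: [0.5044, -0.1223, 0.3065]
orientation: [-162.9, 90.0, -157.0]
force: [0.7, -0.3, 0.4]
opening: 0.0874
```

Run:
```python
from h import *
np.set_printoptions(precision=4,suppress=True)
o=ctrl.get_obs();print(o['tool_pos'],o['orientation'],o['joint_pos'],o['force'],o['moment']);print(rot()[0])
cal=ctrl.get_calibration('wrist');im=ctrl.snapshot('wrist');cv2.imwrite('pics/d.png',im)
hsv=cv2.cvtColor(im,cv2.COLOR_BGR2HSV)
m=(((hsv[...,0]<8)|(hsv[...,0]>172))&(hsv[...,1]>150)&(hsv[...,2]>60)).astype(np.uint8)
n,l,s,c=cv2.connectedComponentsWithStats(m)
for i in range(1,n):
  if s[i,4]>15: print('red',s[i],c[i],ray('wrist',c[i],.201 if s[i,4]>1000 else .156,cal))
for n,z in dict(can_neck=.156,red_mark=.156,green_mark=.156,cap=.171).items():
    for r in ctrl.landmark_of('wrist',n)[:2]: print(n,round(r['confidence'],2),np.round(r['pixel'],1),ray('wrist',r['pixel'],z,cal))
```

```text
[ 0.5044 -0.1223  0.3065] [-162.9474   89.985  -156.9955] [  8.0646   3.1678 -11.19     0.004  -75.6566 -92.1137] [ 0.6664 -0.3464  0.3576] [-0.082  -0.02    0.0198]
[[-0.0002 -0.1037  0.9946]
 [-0.0001  0.9946  0.1037]
 [-1.     -0.0001 -0.0002]]
red [ 216  157   65   69 3284] [248.4933 189.9284] [ 0.5042 -0.1249  0.201 ]
red_mark 0.7 [253.4 219.3] [ 0.5455 -0.1163  0.156 ]
green_mark 0.74 [284.6 188.2] [ 0.5105 -0.0895  0.156 ]
cap 0.94 [349.8  99.9] [ 0.4231 -0.0456  0.171 ]
cap 0.89 [249.6 185.8] [ 0.508  -0.1238  0.171 ]
```

View pics/d.png

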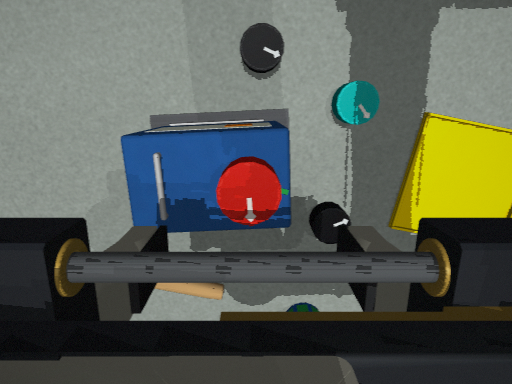

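The wrist view shows the red cap at (248,190), its arrow pointing down the image to the hidden red mark, and the green mark at (285,191). Top and wrist agree on the cap centre to about 2 mm. I will descend and grip high.

Call:
drive_tool:
  plan:
    - [[0.03,-0.0013,0.0005],[0,0,0],1]
    - [[0.06,-0.0013,0.0005],[0,0,0],1]
    - [[0.09,-0.0013,0.0005],[0,0,0],1]
    - [[0.11,-0.0013,0.0005],[0,0,0],1]
    - [[0.12,-0.0013,0.0005],[0,0,0],1]
    - [[0.125,-0.0013,0.0005],[0,0,0],1]
    - [[0.1295,-0.0013,0.0005],[0,0,0],1]
    - [[0.1295,-0.0013,0.0005],[0,0,0],1]
    - [[0.1295,-0.0013,0.0005],[0,0,0],0.75]
    - [[0.1295,-0.0013,0.0005],[0,0,0],0.7]
    - [[0.1295,-0.0013,0.0005],[0,0,0],0.67]
    - [[0.1295,-0.0013,0.0005],[0,0,0],0.64]

```text
clock: 3.5
tool_pos: [0.5053, -0.1242, 0.1778]
orientation: [-2.0, 89.9, 3.8]
force: [0.2, 0.2, 0.5]
opening: 0.0663
```

Run:
```python
from h import *
o=ctrl.get_obs();print(o['tool_pos'],o['force'],o['moment'],o['opening'])
```

```text
[ 0.50525135 -0.12423313  0.17782651] [0.17449475 0.21672446 0.49686585] [-0.0152062   0.00964073  0.00361641] 0.06634955931121429
```

Call:
drive_tool:
  plan:
    - [[0,0,0],[0,0,0],0.6]
    - [[0,0,0],[0,0,0],0.5]
    - [[0,0,0],[0,0,0],0.3]
    - [[0,0,0],[0,0,0],0]
    - [[0,0,0],[0,0,0],0]
    - [[0,0,0],[0,0,0],0]

```text
clock: 4.0
tool_pos: [0.5055, -0.1246, 0.1783]
orientation: [-18.5, 89.9, -12.6]
force: [-0.7, -3.6, 4.5]
opening: 0.0538
```

Call:
drive_tool:
  plan:
    - [[0.0005,0,0],[0,0,0],0]
    - [[0.001,0,0],[0,0,0],0]
    - [[0.0015,0,0],[0,0,0],0]
    - [[0.002,0,0],[0,0,0],0]
    - [[0.002,0,0],[0,0,0],0]

```text
clock: 4.42
tool_pos: [0.5056, -0.1246, 0.1769]
orientation: [-22.2, 89.9, -16.4]
force: [-3.2, -1.6, 8.2]
opening: 0.054
```

Call:
drive_tool:
  plan:
    - [[0.0005,0,0],[0,0,0],0]
    - [[0.001,0,0],[0,0,0],0]
    - [[0.0015,0,0],[0,0,0],0]
    - [[0.002,0,0],[0,0,0],0]
    - [[0.002,0,0],[0,0,0],0]

```text
clock: 4.83
tool_pos: [0.5056, -0.1246, 0.1756]
orientation: [-22.3, 89.8, -16.4]
force: [-3.5, -1.0, 9.1]
opening: 0.054
```

Call:
drive_tool:
  plan:
    - [[0.0005,0,0],[0,0,0],0]
    - [[0.001,0,0],[0,0,0],0]
    - [[0.0015,0,0],[0,0,0],0]
    - [[0.002,0,0],[0,0,0],0]
    - [[0.002,0,0],[0,0,0],0]

```text
clock: 5.25
tool_pos: [0.5056, -0.1246, 0.1745]
orientation: [-22.8, 89.8, -16.9]
force: [-3.0, -0.7, 10.6]
opening: 0.0538
```

Call:
drive_tool:
  plan:
    - [[0.0005,0,0],[0,0,0],0]
    - [[0.001,0,0],[0,0,0],0]
    - [[0.0015,0,0],[0,0,0],0]
    - [[0.002,0,0],[0,0,0],0]
    - [[0.0025,0,0],[0,0,0],0]
    - [[0.0025,0,0],[0,0,0],0]

```text
clock: 5.75
tool_pos: [0.5056, -0.1247, 0.1729]
orientation: [-23.9, 89.8, -17.9]
force: [-4.7, 0.3, 11.4]
opening: 0.0539
```

Call:
drive_tool:
  plan:
    - [[0.0005,0,0],[0,0,0],0]
    - [[0.001,0,0],[0,0,0],0]
    - [[0.0015,0,0],[0,0,0],0]
    - [[0.002,0,0],[0,0,0],0]
    - [[0.002,0,0],[0,0,0],0]

```text
clock: 6.17
tool_pos: [0.5056, -0.1247, 0.1719]
orientation: [-24.1, 89.7, -18.2]
force: [-4.5, 0.2, 12.3]
opening: 0.0538
```

Call:
drive_tool:
  plan:
    - [[0.0005,0,-0.0004],[0,0,0],0]
    - [[0.001,0,-0.0008],[0,0,0],0]
    - [[0.0015,0,-0.0008],[0,0,0],0]
    - [[0.002,0,-0.0008],[0,0,0],0]
    - [[0.002,0,-0.0008],[0,0,0],0]

```text
clock: 6.58
tool_pos: [0.5056, -0.1247, 0.1713]
orientation: [-19.5, 89.6, -13.5]
force: [-3.2, 1.1, 12.1]
opening: 0.0535
```

Call:
drive_tool:
  plan:
    - [[0.0005,0,0],[0,0,0],0]
    - [[0.001,0,0],[0,0,0],0]
    - [[0.0015,0,0],[0,0,0],0]
    - [[0.002,0,0],[0,0,0],0]
    - [[0.002,0,0],[0,0,0],0]

```text
clock: 7.0
tool_pos: [0.5057, -0.1247, 0.1705]
orientation: [-19.5, 89.6, -13.6]
force: [-4.2, 0.4, 13.5]
opening: 0.0542
```

Call:
drive_tool:
  plan:
    - [[0.0005,0,0],[0,0.2,0],0]
    - [[0.001,0,0],[0,0.4,0],0]
    - [[0.0015,0,0],[0,0.6,0],0]
    - [[0.002,0,0],[0,0.6,0],0]
    - [[0.002,0,0],[0,0.6,0],0]

```text
clock: 7.42
tool_pos: [0.5056, -0.1247, 0.1696]
orientation: [-139.6, 89.8, -133.6]
force: [-5.7, 0.8, 14.4]
opening: 0.0538
```

Call:
drive_tool:
  plan:
    - [[0.0005,0,0],[0,0,0],0]
    - [[0.001,0,0],[0,0.2,0],0]
    - [[0.0015,0,0],[0,0.2,0],0]
    - [[0.002,0,0],[0,0.2,0],0]
    - [[0.002,0,0],[0,0.2,0],0]

```text
clock: 7.83
tool_pos: [0.5056, -0.1247, 0.1689]
orientation: [-154.1, 89.6, -148.0]
force: [-5.9, 1.4, 14.3]
opening: 0.0538
```

Call:
drive_tool:
  plan:
    - [[0.0,0,-0.0005],[0,-0.2,0],0]
    - [[0.0005,0,-0.001],[0,-0.3,0],0]
    - [[0.001,0,-0.0015],[0,-0.3,0],0]
    - [[0.001,0,-0.0015],[0,-0.3,0],0]
    - [[0.001,0,-0.0015],[0,-0.3,0],0]

```text
clock: 8.25
tool_pos: [0.5056, -0.1248, 0.1698]
orientation: [-51.6, 89.7, -45.5]
force: [-1.7, 0.4, 13.5]
opening: 0.0535
```

Run:
```python
from h import *
np.set_printoptions(precision=4,suppress=True)
o=ctrl.get_obs();print(o['tool_pos'],o['force'],o['moment'],o['opening'],o['joint_pos']);print(rot()[0])
```

```text
[ 0.5056 -0.1248  0.1698] [-1.6707  0.45   13.5112] [ 0.2289  0.6877 -0.0153] 0.053479840559436546 [  7.9128   8.5604 -23.568    0.2457 -57.7175 -91.9727]
[[ 0.0032 -0.1058  0.9944]
 [-0.0032  0.9944  0.1058]
 [-1.     -0.0035  0.0028]]
```

Call:
drive_tool:
  plan:
    - [[0.0005,0,0],[0,0,0],0]
    - [[0.001,0,0],[0,0,0],0]
    - [[0.0015,0,-0.0003],[0,0,0],0]
    - [[0.002,0,-0.0005],[0,0,0],0]
    - [[0.0025,0,-0.0005],[0,0,0],0]
    - [[0.0025,0,-0.0005],[0,0,0],0]

```text
clock: 8.75
tool_pos: [0.5059, -0.1247, 0.1689]
orientation: [-38.9, 89.6, -32.8]
force: [-3.7, -0.1, 14.7]
opening: 0.0537
```

Call:
drive_tool:
  plan:
    - [[0.0005,0,0],[0,0,0],0]
    - [[0.001,0,0],[0,0,0],0]
    - [[0.0015,0,-0.0003],[0,0,0],0]
    - [[0.002,0,-0.0005],[0,0,0],0]
    - [[0.002,0,-0.0005],[0,0,0],0]

```text
clock: 9.17
tool_pos: [0.5059, -0.1247, 0.1684]
orientation: [-32.8, 89.5, -26.7]
force: [-4.4, 0.6, 14.6]
opening: 0.0536
```

Call:
drive_tool:
  plan:
    - [[0.001,0,0],[0,0.3,0],0]
    - [[0.0015,0,-0.0005],[0,0.3,0],0]
    - [[0.0022,0,-0.0008],[0,0.3,0],0]
    - [[0.0022,0,-0.0008],[0,0.3,0],0]
    - [[0.0022,0,-0.0008],[0,0.3,0],0]

```text
clock: 9.58
tool_pos: [0.5059, -0.1248, 0.1679]
orientation: [-51.9, 89.7, -45.7]
force: [-4.0, 0.9, 14.9]
opening: 0.0536
```

Call:
drive_tool:
  plan:
    - [[0.001,0,0],[0,0.1,0],0]
    - [[0.0015,0,-0.0005],[0,0.1,0],0]
    - [[0.0022,0,-0.0008],[0,0.1,0],0]
    - [[0.0022,0,-0.0008],[0,0.1,0],0]
    - [[0.0022,0,-0.0008],[0,0.1,0],0]

```text
clock: 10.0
tool_pos: [0.506, -0.1247, 0.1675]
orientation: [-50.3, 89.6, -44.1]
force: [-3.9, 1.1, 15.2]
opening: 0.0533
```

Call:
drive_tool:
  plan:
    - [[0.001,0,0],[0,0.1,0],0]
    - [[0.0015,0,-0.0005],[0,0.1,0],0]
    - [[0.0022,0,-0.0008],[0,0.1,0],0]
    - [[0.0022,0,-0.0008],[0,0.1,0],0]
    - [[0.0022,0,-0.0008],[0,0.1,0],0]

```text
clock: 10.42
tool_pos: [0.506, -0.1248, 0.1671]
orientation: [-48.8, 89.6, -42.6]
force: [-3.9, 1.3, 17.1]
opening: 0.0536
```

Call:
drive_tool:
  plan:
    - [[0.001,0,0],[0,0.1,0],0]
    - [[0.0015,0,-0.0005],[0,0.1,0],0]
    - [[0.0022,0,-0.0008],[0,0.1,0],0]
    - [[0.0024,0,-0.0008],[0,0.1,0],0]
    - [[0.0024,0,-0.0008],[0,0.1,0],0]

```text
clock: 10.83
tool_pos: [0.5061, -0.1248, 0.1665]
orientation: [-47.6, 89.5, -41.3]
force: [-5.0, -0.2, 15.8]
opening: 0.0539
```

Run:
```python
from h import *
a=ctrl.snapshot('scene');w=ctrl.snapshot('wrist')
d=cv2.resize(a[110:200,140:260],(800,600),interpolation=cv2.INTER_CUBIC)
cv2.imwrite('pics/e.png',cv2.convertScaleAbs(d,alpha=1.7,beta=10))
```

```text
(no output)
```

View pics/e.png

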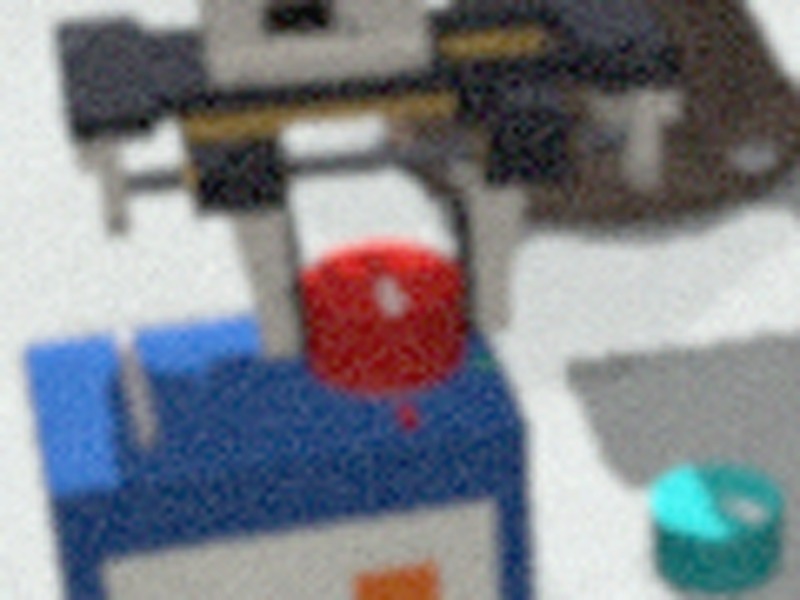

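The picture shows the cap pressed nearly to the can top, with the grey neck hidden and the arrow towards the red mark (about 408,415 in the crop). Now I will try a small turn while keeping the pressure on.

Call:
drive_tool:
  plan:
    - [[0.001,0,0],[0,0.1,0],0]
    - [[0.002,0,-0.0005],[0,0.2,0],0]
    - [[0.0023,0,-0.0008],[-1,0.3,0],0]
    - [[0.0023,0,-0.0008],[-2,0.3,0],0]
    - [[0.0023,0,-0.0008],[-3,0.3,0],0]
    - [[0.0023,0,-0.0008],[-4,0.3,0],0]
    - [[0.0023,0,-0.0008],[-4,0.3,0],0]

```text
clock: 11.52
tool_pos: [0.5069, -0.1249, 0.1664]
orientation: [-63.8, 89.5, -53.4]
force: [-3.1, -0.3, 15.8]
opening: 0.0539
```

```bash
cat > s.py <<'E'
from h import *
np.set_printoptions(precision=4,suppress=True)
o=ctrl.get_obs();R=rot()[0];print(o['clock'],o['tool_pos'],'F',o['force'],'M',o['moment'],o['opening'],'q6',o['joint_pos'][5])
print('jaw yaw',np.degrees(np.arctan2(R[1,1],R[0,1])),'x axis',R[:,0],'fix turn about tool y,z deg',np.degrees(R[:,1:].T@np.cross(R[:,0],[0,0,-1])))
E
python3 s.py
```

```text
11.5167 [ 0.5069 -0.1249  0.1664] F [-3.0836 -0.348  15.7856] M [ 0.0948  0.9759 -0.0019] 0.05394117434907614 q6 -87.91321456593624
jaw yaw 100.39882774859527 x axis [ 0.005  -0.0067 -1.    ] fix turn about tool y,z deg [0.2112 0.4283]
```

Call:
drive_tool:
  plan:
    - [[0.001,0,0],[0,0.1,0.2],0]
    - [[0.002,0,-0.0005],[0,0.2,0.4],0]
    - [[0.0028,0,-0.0005],[-1,0.2,0.4],0]
    - [[0.0028,0,-0.0005],[-2,0.2,0.4],0]
    - [[0.0028,0,-0.0005],[-3,0.2,0.4],0]
    - [[0.0028,0,-0.0005],[-4,0.2,0.4],0]
    - [[0.0028,0,-0.0005],[-5,0.2,0.4],0]
    - [[0.0028,0,-0.0005],[-6,0.2,0.4],0]

```text
clock: 12.18
tool_pos: [0.5076, -0.125, 0.1662]
orientation: [-34.4, 89.8, -17.9]
force: [-4.9, 0.8, 19.9]
opening: 0.0537
```

```bash
python3 s.py
```

```text
12.1833 [ 0.5076 -0.125   0.1662] F [-4.8617  0.7837 19.895 ] M [ 0.5552  1.9359 -0.1174] 0.053654617440718956 q6 -81.32671815430855
jaw yaw 106.4911604999937 x axis [ 0.0034 -0.0011 -1.    ] fix turn about tool y,z deg [0.1712 0.1171]
```

Call:
drive_tool:
  plan:
    - [[0.001,0,-0.0005],[0,0.1,0.1],0]
    - [[0.002,0.0004,-0.001],[-1,0.2,0.1],0]
    - [[0.0026,0.0004,-0.0015],[-2,0.2,0.1],0]
    - [[0.0026,0.0004,-0.0015],[-3,0.2,0.1],0]
    - [[0.0026,0.0004,-0.0015],[-4,0.2,0.1],0]
    - [[0.0026,0.0004,-0.0015],[-5,0.2,0.1],0]
    - [[0.0026,0.0004,-0.0015],[-6,0.2,0.1],0]
    - [[0.0026,0.0004,-0.0015],[-7,0.2,0.1],0]
    - [[0.0026,0.0004,-0.0015],[-8,0.2,0.1],0]

```text
clock: 12.93
tool_pos: [0.5076, -0.125, 0.1662]
orientation: [-42.8, 89.8, -18.2]
force: [-5.3, 0.9, 20.4]
opening: 0.0535
```

```bash
python3 s.py
python3 - <<'E'
from h import *
a=ctrl.snapshot('scene')
d=cv2.resize(a[110:200,140:260],(800,600),interpolation=cv2.INTER_CUBIC)
cv2.imwrite('pics/f.png',cv2.convertScaleAbs(d,alpha=1.7,beta=10))
E
```

```text
12.9333 [ 0.5076 -0.125   0.1662] F [-5.3352  0.8577 20.3564] M [ 0.4379  1.5825 -0.1476] 0.053513976201547866 q6 -73.23260494406453
jaw yaw 114.58910542981984 x axis [ 0.0036 -0.0012 -1.    ] fix turn about tool y,z deg [0.1585 0.1465]
```

View pics/f.png

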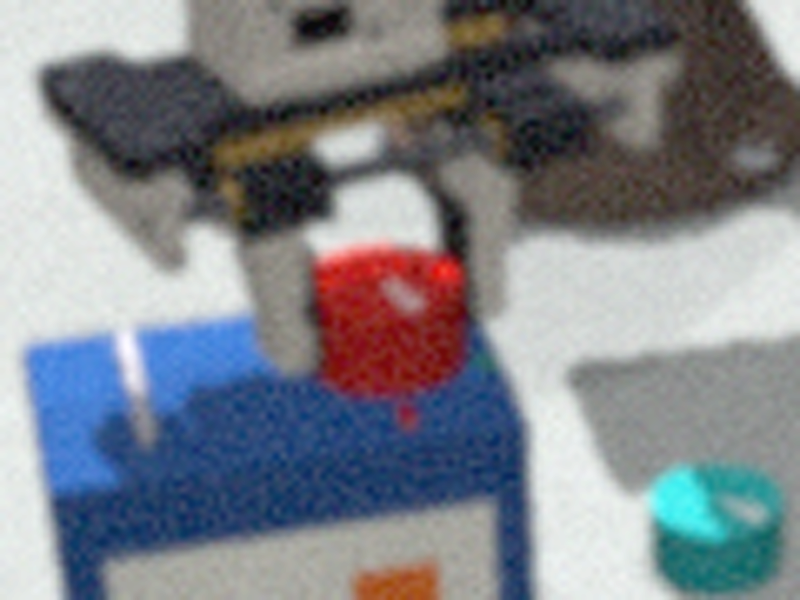

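The arrow has turned right along with the gripper (now at about 405,293), so the catch is freed. I will carry on turning.

Call:
drive_tool:
  plan:
    - [[0.001,0,-0.0005],[0,0,0],0]
    - [[0.002,0.0006,-0.001],[-1.5,0.1,0.1],0]
    - [[0.0024,0.0006,-0.0014],[-3,0.1,0.1],0]
    - [[0.0024,0.0006,-0.0014],[-4.5,0.1,0.1],0]
    - [[0.0024,0.0006,-0.0014],[-6,0.1,0.1],0]
    - [[0.0024,0.0006,-0.0014],[-7.5,0.1,0.1],0]
    - [[0.0024,0.0006,-0.0014],[-9,0.1,0.1],0]
    - [[0.0024,0.0006,-0.0014],[-10.5,0.1,0.1],0]
    - [[0.0024,0.0006,-0.0014],[-12,0.1,0.1],0]

```text
clock: 13.73
tool_pos: [0.5076, -0.1251, 0.1662]
orientation: [-47.6, 89.7, -10.8]
force: [-3.2, 1.0, 18.7]
opening: 0.0543
```

```bash
python3 s.py
```

```text
13.7333 [ 0.5076 -0.1251  0.1662] F [-3.194   0.9934 18.671 ] M [ 0.2486  1.3636 -0.0965] 0.0543035653088855 q6 -61.03521854906357
jaw yaw 126.78067318156485 x axis [ 0.0052 -0.001  -1.    ] fix turn about tool y,z deg [0.2053 0.2249]
```

Call:
drive_tool:
  plan:
    - [[0.001,0,-0.0005],[0,0,0],0]
    - [[0.002,0.0007,-0.001],[-1.5,0.2,0.2],0]
    - [[0.0025,0.0007,-0.001],[-3,0.2,0.2],0]
    - [[0.0025,0.0007,-0.001],[-4.5,0.2,0.2],0]
    - [[0.0025,0.0007,-0.001],[-6,0.2,0.2],0]
    - [[0.0025,0.0007,-0.001],[-7.5,0.2,0.2],0]
    - [[0.0025,0.0007,-0.001],[-9,0.2,0.2],0]
    - [[0.0025,0.0007,-0.001],[-10.5,0.2,0.2],0]
    - [[0.0025,0.0007,-0.001],[-12,0.2,0.2],0]
    - [[0.0025,0.0007,-0.001],[-13.5,0.2,0.2],0]

```text
clock: 14.57
tool_pos: [0.5078, -0.1252, 0.1662]
orientation: [-69.6, 89.8, -19.2]
force: [-4.6, 0.1, 18.9]
opening: 0.0539
```

```bash
python3 s.py
```

```text
14.5667 [ 0.5078 -0.1252  0.1662] F [-4.57    0.0775 18.8981] M [ 0.3209  1.6134 -0.1169] 0.053914244641708145 q6 -47.42172657610493
jaw yaw 140.39600703622605 x axis [ 0.004  -0.0014 -1.    ] fix turn about tool y,z deg [0.0837 0.2249]
```

Call:
drive_tool:
  plan:
    - [[0.001,0,-0.0005],[0,0,0],0]
    - [[0.002,0.0009,-0.0008],[-1.5,0.1,0.2],0]
    - [[0.0025,0.0009,-0.0008],[-3,0.1,0.2],0]
    - [[0.0025,0.0009,-0.0008],[-4.5,0.1,0.2],0]
    - [[0.0025,0.0009,-0.0008],[-6,0.1,0.2],0]
    - [[0.0025,0.0009,-0.0008],[-7.5,0.1,0.2],0]
    - [[0.0025,0.0009,-0.0008],[-9,0.1,0.2],0]
    - [[0.0025,0.0009,-0.0008],[-10.5,0.1,0.2],0]
    - [[0.0025,0.0009,-0.0008],[-12,0.1,0.2],0]
    - [[0.0025,0.0009,-0.0008],[-13.5,0.1,0.2],0]

```text
clock: 15.4
tool_pos: [0.5081, -0.1253, 0.1663]
orientation: [-84.5, 89.8, -20.4]
force: [-3.7, 0.9, 18.9]
opening: 0.0535
```

```bash
python3 s.py
```

```text
15.4 [ 0.5081 -0.1253  0.1663] F [-3.7466  0.8959 18.9407] M [ 0.3358  1.5663 -0.1116] 0.05352284324654484 q6 -33.79339805038386
jaw yaw 154.01769025780467 x axis [ 0.0039 -0.0015 -1.    ] fix turn about tool y,z deg [0.0233 0.2398]
```

Call:
drive_tool:
  plan:
    - [[0.001,0,-0.0005],[0,0,0],0]
    - [[0.002,0.001,-0.0005],[-1.5,0,0.2],0]
    - [[0.0023,0.001,-0.0005],[-3,0,0.2],0]
    - [[0.0023,0.001,-0.0005],[-4.5,0,0.2],0]
    - [[0.0023,0.001,-0.0005],[-6,0,0.2],0]
    - [[0.0023,0.001,-0.0005],[-7.5,0,0.2],0]
    - [[0.0023,0.001,-0.0005],[-9,0,0.2],0]
    - [[0.0023,0.001,-0.0005],[-10.5,0,0.2],0]
    - [[0.0023,0.001,-0.0005],[-12,0,0.2],0]
    - [[0.0023,0.001,-0.0005],[-13.5,0,0.2],0]

```text
clock: 16.23
tool_pos: [0.5083, -0.1254, 0.1663]
orientation: [-88.9, 89.8, -11.2]
force: [-3.3, -0.6, 17.5]
opening: 0.054
```

```bash
python3 s.py
python3 - <<'E'
from h import *
a=ctrl.snapshot('scene')
d=cv2.resize(a[110:200,140:260],(800,600),interpolation=cv2.INTER_CUBIC)
cv2.imwrite('pics/g.png',cv2.convertScaleAbs(d,alpha=1.7,beta=10))
E
```

```text
16.2333 [ 0.5083 -0.1254  0.1663] F [-3.3172 -0.5701 17.4866] M [ 0.2995  1.4918 -0.0984] 0.05398773115993865 q6 -20.113718325225058
jaw yaw 167.63481712596445 x axis [ 0.0042 -0.0008 -1.    ] fix turn about tool y,z deg [0.0048 0.2443]
```

View pics/g.png

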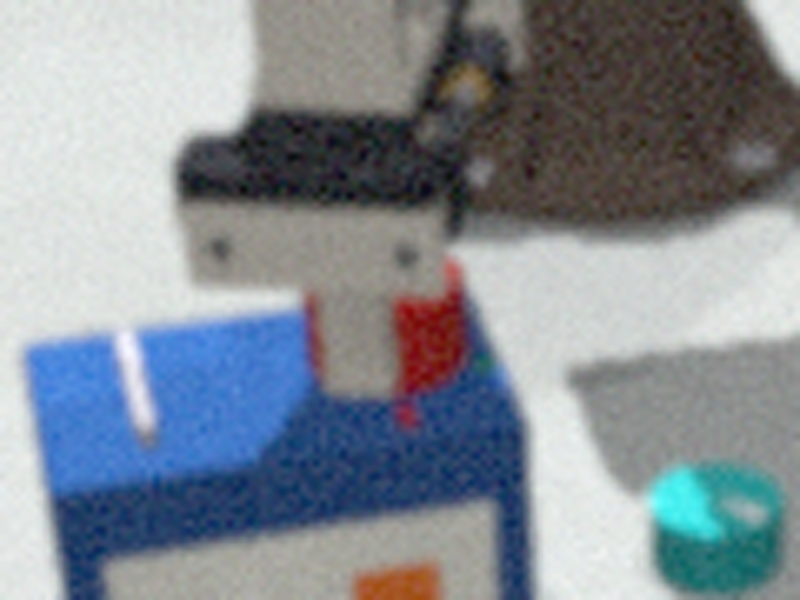

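The finger hides the arrow, but the gripper has turned 72° with little torque, and the cap followed it earlier. I will ease up gently and watch the force.

Call:
drive_tool:
  plan:
    - [[0.0015,0,0],[0,0,0.1],0]
    - [[0.001,0,0],[0,0,0.1],0]
    - [[0,0,0],[0,0,0.1],0]
    - [[-0.001,0,0],[0,0,0.1],0]
    - [[-0.002,0,0],[0,0,0.1],0]
    - [[-0.003,0,0],[0,0,0.1],0]
    - [[-0.004,0,0],[0,0,0.1],0]
    - [[-0.005,0,0],[0,0,0.1],0]
    - [[-0.006,0,0],[0,0,0.1],0]
    - [[-0.006,0,0],[0,0,0.1],0]

```text
clock: 17.12
tool_pos: [0.5083, -0.1254, 0.1733]
orientation: [-89.4, 89.8, -11.6]
force: [-3.9, -0.8, 12.0]
opening: 0.0538
```

```bash
python3 s.py
```

```text
17.1167 [ 0.5083 -0.1254  0.1733] F [-3.8551 -0.8299 11.9578] M [-0.1137  1.5263 -0.0879] 0.05384303884451951 q6 -19.95395078067884
jaw yaw 167.7621274306352 x axis [ 0.003  -0.0006 -1.    ] fix turn about tool y,z deg [0.002 0.178]
```

Call:
drive_tool:
  plan:
    - [[-0.0005,0.0005,0],[0,0,0.1],0]
    - [[-0.001,0.001,0],[0,0,0.1],0]
    - [[-0.002,0.001,0],[0,0,0.1],0]
    - [[-0.003,0.001,0],[0,0,0.1],0]
    - [[-0.004,0.001,0],[0,0,0.1],0]
    - [[-0.004,0.001,0],[0,0,0.1],0]

```text
clock: 17.62
tool_pos: [0.5082, -0.1253, 0.1784]
orientation: [-88.2, 89.8, -10.4]
force: [-0.0, -1.9, 7.7]
opening: 0.0536
```

Call:
drive_tool:
  plan:
    - [[-0.0005,0,0],[0,0,0],0]
    - [[-0.001,0,0],[0,0,0],0]
    - [[-0.0015,0,0],[0,0,0],0]
    - [[-0.002,0,0],[0,0,0],0]
    - [[-0.002,0,0],[0,0,0],0]

```text
clock: 18.03
tool_pos: [0.5079, -0.1251, 0.18]
orientation: [-85.4, 89.8, -7.6]
force: [-1.4, -0.6, -1.0]
opening: 0.0536
```

Call:
drive_tool:
  plan:
    - [[-0.0005,0,0],[0,0,0],0]
    - [[-0.001,0,0],[0,0,0],0]
    - [[-0.0015,0,0],[0,0,0],0]

```text
clock: 18.28
tool_pos: [0.5078, -0.125, 0.1814]
orientation: [-85.1, 89.9, -7.3]
force: [-1.1, -0.4, -0.8]
opening: 0.054
```

Call:
drive_tool:
  plan:
    - [[-0.0005,0,0],[0,0,0],0]
    - [[-0.001,0,0],[0,0,0],0]
    - [[-0.0015,0,0],[0,0,0],0]
    - [[-0.002,0,0],[0,0,0],0]

```text
clock: 18.62
tool_pos: [0.5078, -0.125, 0.1834]
orientation: [-83.7, 89.9, -5.9]
force: [-0.5, 0.2, -0.8]
opening: 0.0538
```

Free: about 0.8 N of weight on the tool, which is the cap. I will lift it clear and carry it to the tray.

Call:
drive_tool:
  plan:
    - [[-0.006,0,0],[0,0,0],0]
    - [[-0.016,0,0],[0,0,0],0]
    - [[-0.035,0,0],[0,0,0],0]
    - [[-0.06,0,0],[0,0,0],0]
    - [[-0.085,0,0],[0,0,0],0]
    - [[-0.085,0.006,0.031],[0,0,0],0]
    - [[-0.085,0.012,0.062],[0,0,0],0]
    - [[-0.085,0.018,0.093],[0,0,0],0]
    - [[-0.085,0.024,0.124],[0,0,0],0]
    - [[-0.085,0.03,0.155],[0,0,0],0]
    - [[-0.085,0.036,0.186],[0,0,0],0]
    - [[-0.085,0.042,0.217],[0,0,0],0]
    - [[-0.085,0.048,0.248],[0,0,0],0]
    - [[-0.085,0.054,0.279],[0,0,0],0]
    - [[-0.085,0.06,0.31],[0,0,0],0]
    - [[-0.085,0.06,0.31],[0,0,0],0]
    - [[-0.085,0.06,0.31],[0,0,0],0]

```text
clock: 20.03
tool_pos: [0.5147, 0.1923, 0.2691]
orientation: [-77.8, 89.8, 0.1]
force: [0.1, -0.9, -0.9]
opening: 0.0538
```

```bash
python3 s.py
python3 - <<'E'
from h import *
a=ctrl.snapshot('scene')
for r in ctrl.landmark_of('scene','cap'): print(r['confidence'],r['pixel'],'proj guess',proj('scene',rot()[1]-[0,0,.008]))
d=cv2.resize(a[60:260,130:400],(800,592),interpolation=cv2.INTER_CUBIC)
cv2.imwrite('pics/i.png',cv2.convertScaleAbs(d,alpha=1.5,beta=10))
E
```

```text
20.0333 [0.5147 0.1923 0.2691] F [ 0.1219 -0.9464 -0.9113] M [ 0.0079  0.1146 -0.0197] 0.053770875161666926 q6 -53.10817024657363
jaw yaw 167.92747719240248 x axis [ 0.0029  0.     -1.    ] fix turn about tool y,z deg [0.0344 0.16  ]
0.94 [255.5, 234.7] proj guess [np.float64(334.50807132588307), np.float64(116.72852748853583)]
0.9 [246.6, 193.1] proj guess [np.float64(334.50807132588307), np.float64(116.72852748853583)]
0.79 [335.9, 115.1] proj guess [np.float64(334.50807132588307), np.float64(116.72852748853583)]
0.44 [201.1, 171.2] proj guess [np.float64(334.50807132588307), np.float64(116.72852748853583)]
```

View pics/i.png

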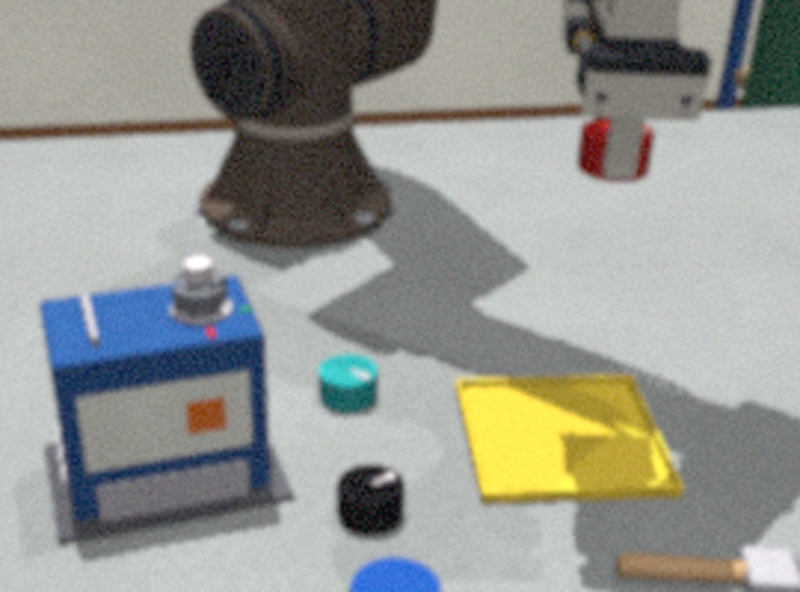

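The picture shows the cap held upright at (615,150), the neck bare with its white plug at (200,270), and the bystanders undisturbed. I will lower it into the tray.

Call:
drive_tool:
  plan:
    - [[0.03,0,0],[0,0,0.15],0]
    - [[0.06,0,0],[0,0,0.15],0]
    - [[0.09,0,0],[0,0,0.15],0]
    - [[0.12,0,0],[0,0,0.15],0]
    - [[0.15,0,0],[0,0,0.15],0]
    - [[0.18,0,0],[0,0,0.15],0]
    - [[0.205,0,0],[0,0,0.15],0]
    - [[0.225,0,0],[0,0,0.15],0]
    - [[0.238,0,0],[0,0,0.15],0]
    - [[0.245,0,0],[0,0,0.15],0]
    - [[0.245,0,0],[0,0,0.15],0]

```text
clock: 21.05
tool_pos: [0.5149, 0.1891, 0.023]
orientation: [132.8, 89.9, -149.5]
force: [-0.4, -0.1, -0.3]
opening: 0.0539
```

Call:
drive_tool:
  plan:
    - [[0.001,0,0],[0,0,0],0]
    - [[0.002,0,0],[0,0,0],0]
    - [[0.003,0,0],[0,0,0],0]
    - [[0.004,0,0],[0,0,0],0]
    - [[0.005,0,0],[0,0,0],0]
    - [[0.006,0,0],[0,0,0],0]

```text
clock: 21.55
tool_pos: [0.515, 0.1893, 0.0173]
orientation: [127.1, 89.9, -155.2]
force: [-0.7, -0.3, -0.7]
opening: 0.0537
```

Call:
drive_tool:
  plan:
    - [[0.001,0,0],[0,0,0],0]
    - [[0.002,0,0],[0,0,0],0]
    - [[0.003,0,0],[0,0,0],0]

```text
clock: 21.8
tool_pos: [0.515, 0.1894, 0.0143]
orientation: [125.0, 89.9, -157.2]
force: [0.3, -0.7, -0.5]
opening: 0.0538
```

Call:
drive_tool:
  plan:
    - [[0.0005,0,0],[0,0,0],0]
    - [[0.001,0,0],[0,0,0],0]
    - [[0.0015,0,0],[0,0,0],0]
    - [[0.002,0,0],[0,0,0],0]

```text
clock: 22.13
tool_pos: [0.515, 0.1894, 0.0122]
orientation: [128.4, 89.9, -153.9]
force: [0.4, 0.3, -0.8]
opening: 0.0538
```

Call:
drive_tool:
  plan:
    - [[0.0005,0,0],[0,0,0],0]
    - [[0.001,0,0],[0,0,0],0]
    - [[0.001,0,0],[0,0,0],0]

```text
clock: 22.38
tool_pos: [0.515, 0.1894, 0.0113]
orientation: [130.1, 89.9, -152.2]
force: [0.2, 0.1, 1.0]
opening: 0.0538
```

Call:
drive_tool:
  plan:
    - [[0.0004,0,0],[0,0,0],0]
    - [[0.0004,0,0],[0,0,0],0]

```text
clock: 22.55
tool_pos: [0.515, 0.1894, 0.0112]
orientation: [133.0, 89.9, -149.3]
force: [-1.5, -0.5, 5.0]
opening: 0.0536
```

Call:
drive_tool:
  plan:
    - [[0,0,0],[0,0,0],0.63]
    - [[0,0,0],[0,0,0],0.66]
    - [[0,0,0],[0,0,0],0.7]
    - [[0,0,0],[0,0,0],0.8]
    - [[0,0,0],[0,0,0],0.9]
    - [[0,0,0],[0,0,0],0.95]
    - [[0,0,0],[0,0,0],0.95]
    - [[-0.01,0,0],[0,0,0],0.95]
    - [[-0.03,0,0],[0,0,0],0.95]
    - [[-0.06,0,0],[0,0,0],0.95]
    - [[-0.1,0,0],[0,0,0],0.95]
    - [[-0.14,0,0],[0,0,0],0.95]
    - [[-0.18,0,0],[0,0,0],0.95]
    - [[-0.18,0,-0.04],[0,0,0],0.95]
    - [[-0.18,0,-0.08],[0,0,0],0.95]
    - [[-0.18,0,-0.12],[0,0,0],0.95]
    - [[-0.18,0,-0.15],[0,0,0],0.95]
    - [[-0.18,0,-0.15],[0,0,0],0.95]

```text
clock: 24.05
tool_pos: [0.4813, 0.039, 0.1923]
orientation: [123.9, 90.0, -158.5]
force: [0.1, 0.7, -1.1]
opening: 0.0832
```

```bash
python3 s.py
python3 - <<'E'
from h import *
a=ctrl.snapshot('scene');b=ctrl.snapshot('top')
d=cv2.resize(a,(800,600));b2=cv2.resize(b,(400,300))
im=np.hstack([cv2.resize(a[130:310,50:440],(400,300)),b2]);im=np.vstack([im,cv2.resize(a[170:240,270:370],(400,280)).repeat(1,1).__array__() if 0 else np.hstack([cv2.resize(a[170:240,270:370],(400,280)),cv2.resize(b[170:260,130:240],(400,280))])])
cv2.imwrite('pics/j.png',cv2.convertScaleAbs(im,alpha=1.4,beta=5))
E
```

```text
24.05 [0.4813 0.039  0.1923] F [ 0.1128  0.7325 -1.0574] M [ 0.0532  0.1427 -0.0337] 0.08324859989042341 q6 -40.42654725494348
jaw yaw 167.60240549965857 x axis [-0.0007 -0.0003 -1.    ] fix turn about tool y,z deg [-0.0239 -0.0356]
```

View pics/j.png

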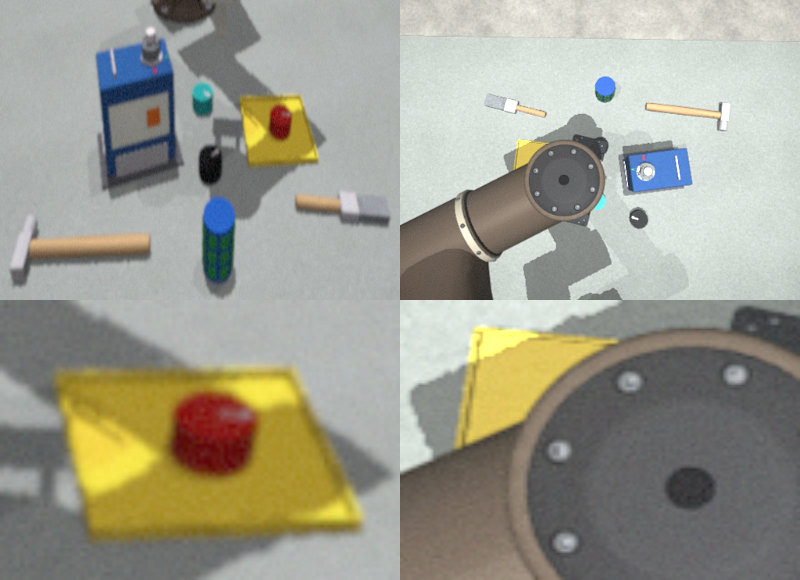

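The red cap stands upright in the tray (lower left panel, about 213,430). The neck is bare, everything else is where it was, and the gripper is open and clear of all of it.

```bash
python3 -c "
from plant import ctrl
print(ctrl.close_job())"
```

```text
the job is handed in; nothing more can be done
None
```

The can is open and the red cap stands right way up in the yellow tray, clear of the walls. I handed the job in at about 24 s of the 69 s allowed.

- **Opening:** I gripped the cap high and pressed it about 12 mm down to its stop. The most I read was about 20 N of push plus 5 N sideways, against the 34 N limit. I turned it 72° anticlockwise while pressed, with about 0.15 N m of torque at most, then eased it up until only its weight was left.
- **Last pictures:** the neck is bare with its white plug showing. The coupon, brush and hammer look to be where they were. The gripper is open and clear of everything.
- **Not checked:** forces were read only at the end of each move, so a brief higher peak could have gone unseen. A finger hid the arrow at the end of the turn, so the final angle is the gripper's; the arrow was seen following it at about 19°, and the cap came off without pulling. The arm hid the cap in the last top view, so its place in the tray was checked only in the scene view.
- **Disagreed:** the cameras put the tray centre up to about 14 mm apart. There was also a steady sideways force of 3 to 6 N while pressing, which shifting the gripper only partly removed.

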